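Lever open a controller housing and show a plug-in module to the contact reader

TASK

Pick up the yellow-handled pry tool, put its blade into the slot under the front lip of the controller's cover and lever the cover up with it until it stands upright or nearly so, then lay the tool down flat on its blue mat again and let go of it. Then take the orange-topped module out of the housing and hold its contacts (its underside) up to the slanted window of the black reader: 100 mm straight out from the middle of the window, underside parallel to the glass and sides square with it. Finish while still holding the module steady there; leave the white-topped module and the loose parts where they are.

Things in the scene. Friction and masses are not known exactly. Their poses are not given: they have to be found in the camera images.
- housing: Fixed aluminium housing, 130 (x) x 170 (y) x 60 mm high, walls 5 mm; the green board inside tops at 7 mm. The front wall (-x, towards the robot) is 48 mm high: a slot 12 mm high is open between it and the shut cover. White socket frames (tops at 13 mm) at x = -10, y = +38 and -38 mm each hold a module with 3 mm of play. Origin: centre of the underside; z up.
- cover (a joint): Black cover of the housing, 142 (x) x 176 x 4 mm, hinged along the far (+x) top edge; value = opening angle in rad: 0 shut (level), 1.57 upright, stop at 1.75. Friction hinge: it stays at any angle; about 1 N at the lip raises it. Shut, its underside is 60 mm above the table. A yellow strip marks the front lip, which overhangs the front wall by 12 mm.
- cover_hinge (a point): Point on the cover's hinge line, in its middle: housing x = +65, y = 0, z = 60 mm. The cover turns about the housing's y axis through it.
- cover_lip (a point): Middle of the lower front edge of the cover's lip, 142 mm from the hinge line; moves with the cover.
- pry: Pry tool, 60 g, lying flat: yellow block handle 80 x 18 x 24 mm high (black band at its rear) and a steel blade 16 wide, 3 mm thick, straight ahead of it at mid height. Origin: centre of the handle's underside; x along the blade, z up. The handle spans x = -40 to +40 mm, the tip is at x = 100; the blade's mid plane is 12 mm above the origin.
- pry_tip (a point): Middle of the front edge of the pry tool's blade (x = 100, z = 12 mm in the tool's frame).
- mat: Blue mat, fixed, 200 (x) x 110 (y) x 3 mm, on which the pry tool lies. Origin: centre of its underside.
- module: The plug-in module to show: black block 30 (x) x 40 (y) x 44 mm high with an orange top, 110 g or so, standing in one of the two sockets on the circuit board. Origin: centre of its underside (the green contact side with brass contacts); z points out of its orange top.
- spare: The neighbouring module, of the same size with a white top, in the other socket. It stays where it is.
- reader: Black contact reader, fixed, base 120 x 120 mm, about 107 mm high, yellow marks on its front, with a slanted top that faces up and away from the robot (its front, +x). Origin: centre of its underside.
- window: The reader's white-framed square window, round lens in its middle. Origin: middle of its surface, 82 mm above the table; z straight out of it (30 degrees from vertical, towards the reader's front), y level, x down the slope. The module's origin belongs at x = 0, y = 0, z = 100 mm here, its z axis along this z, its x axis along this x (either way round).
- fan: Loose axial fan, black, 50 x 50 x 20 mm; stays where it is. Origin: centre of its underside.
- capacitor: Loose blue capacitor can standing upright, diameter 32, 45 mm high; stays where it is. Origin: centre of its underside.
- heatsink: Loose finned aluminium heat sink, 60 x 45 x 28 mm; stays where it is. Origin: centre of its underside.

How it is judged:
On the way, in this order (a step that is already met when the one before it is completed fails the run):
1. the blade of the pry tool has raised the cover past 0.5 rad and bears on it (value of joint cover above 0.5 rad and contact force between pry and cover above 0.1 N), for 0.1 s.
2. the cover stands open past 1.3 rad and the pry tool lies flat on its mat, let go (value of joint cover above 1.3 rad and x of pry in the frame of mat between -0.1 and 0.1 m and y of pry in the frame of mat between -0.055 and 0.055 m and z of pry in the frame of mat below 0.012 m and angle between pry's own z axis and vertical below 0.15 rad and contact force between the fingers and pry below 0.1 N), for 0.2 s.
At the end, for the whole second after the job is handed in: Held steady and touching nothing else, the module's underside centre is 85 to 115 mm out from the window, within 15 mm of its axis, z axes within 0.15 rad, x axes within 0.17 rad (either way); the cover is open past 1.3 rad; the pry tool lies flat on its mat, let go (all of step 2 and x of module in the frame of window between -0.015 and 0.015 m and y of module in the frame of window between -0.015 and 0.015 m and z of module in the frame of window between 0.085 and 0.115 m and angle between the z axis of module and the z axis of window, either way round below 0.15 rad and angle between the x axis of module and the x axis of window, either way round below 0.17 rad and linear speed of module below 0.02 m/s and contact force between the fingers and module above 1 N and contact force between module and reader below 0.1 N and contact force between module and housing below 0.1 N and height (world z) of module above 0.11 m); the arm keeps its last pose, push and grip.
It fails at once if the white-topped module was shifted by more than 15 mm (distance of spare from where it was at the start of the episode above 0.015 m).
It fails at once if the fan was shifted by more than 15 mm (distance of fan from where it was at the start of the episode above 0.015 m).
It fails at once if the capacitor was shifted by more than 15 mm (distance of capacitor from where it was at the start of the episode above 0.015 m).
It fails at once if the heat sink was shifted by more than 15 mm (distance of heatsink from where it was at the start of the episode above 0.015 m).
It also fails if it takes over 61 s, if anything falls off the work surface, if the arm or the gripper's body presses on something with over 40 N, if the wrist force passes 120 N, or if a joint passes its speed limit or range.

ROBOT

A 6-joint arm with a two-finger parallel gripper is mounted at the origin on the work surface. World frame = base frame: x ahead of the robot, y to its left, z up, the work surface at z = 0. Lengths are in m, angles in rad, forces in N, time in s.
With the tool pointing down it reaches from about 0.375 to 0.975 m from the base axis. Payload 3.8 kg.
Tool frame: the origin (TCP) lies at the very end of the fingers, on their centre line; the grasp point (between the pads) lies bot.hold_point_z behind it (bot.hold_point_z is the distance from the TCP to the grasp point, in m); z points along the fingers, y is the line along which they close (so a half turn about z gives the same grasp; the last joint's range is limited). The gripper opens to 85 mm and grips with 20 to 120 N. Pads are 22 mm wide; open, the fingers measure 114 mm over their backs; the gripper's body (76 mm by 85 mm) begins 54 mm behind the grasp point. The pads swing forward as they close: fully open they stand 13 mm farther back than shut.
Start: joints at [-1.284, 0.264, 1.604, -0, 1.274, -0.037], TCP at [0.215, -0.64, 0.231] pointing down, gripper open.
Joint ranges: [-2.63, 2.63], [-0.94, 2.18], [0.31, 2.57], [-1.31, 4.45], [0, 2.66], [-2.55, 2.55]. Speed limits (rad/s): [2.57, 2.57, 3.14, 3.14, 3.14, 3.14].

INTERFACE

Orientations are given as a rotation vector (axis times angle).
In Python, from workcell import bot gives the robot as it stands.
- The arm moves only by the shell command python3 jog.py [OPENING] [FORCE], which reads ROWS from standard input. ROWS is a JSON list of rows, 1 to 5 of them, each of 4 numbers: dx, dy, dz in shares of the most that a row can go, 1 being 62.5 mm, then a turn about the tool's z in units of 0.2 rad; each row shifts and turns the commanded pose from where the row before left it, along the tool's axes as they then stand; what a row does not reach is not made up. A row lasts 1/8 s, in which the tool goes at most 0.0625 m and 0.188 rad, less where a joint would pass 70% of its speed; a pose out of reach is approached as far as the arm can. OPENING is the opening from 0.0 (shut) to 1.0 (fully open), set as the command begins (- or left out keeps the last). The fingers move at their own pace and stop on an object; FORCE is the grip in N (left out, the last holds). Time passes only in rows, so rows that do not move let the fingers close. It prints the time, the measured TCP pose, the force, the opening and the grip force at its end. Input that does not fit is refused with a message, and nothing moves.
- bot.read_state(): the state, without advancing time (a new reading comes with each control period).
- bot.read_camera(name): name is "side" or "top"; returns the picture (480x640x3 uint8, red, green, blue); there is no depth.
- bot.camera_info(name): a dict with "intrinsics" (3x3 intrinsics, pixels), "extrinsics" (4x4, takes a point from camera to world coordinates). Camera axes: x right, y down, z forward; pixel columns grow to the right and rows downward; lengths in m; the calibration is good to about 2 mm. A picture is of the moment at which its call begins. camera_info takes no time and is no camera call.
- bot.finish_job(): hands the job in; it is judged then, once.
The state is a dict: "time": time; "q": joint angles; "joint_vel": joint speeds; "joint_torque": joint torques, N m; "tool_pos": TCP position; "tcp_rot": TCP orientation; "wrist_force": force on the tool from outside, world axes, zero at the start; "torque": the same for the moment, N m; "width": opening from 0.0 (shut) to 1.0 (fully open); "grip_force": force on a finger pad.
Only numpy, scipy, OpenCV 4.12 (cv2) and the standard library are available. Lean on these libraries where they do the work, as an engineer would, in place of code of your own. Each camera call takes 0.05 s, during which the arm holds its last target. There are 200 camera calls.

## Working session

There is one attempt and no reset: what is moved stays moved. The work goes in short steps, Python scripts to look and compute and a shell command to move; the robot and the scene stay as the last step left them, time stands still between calls to the robot, and variables do not carry over. Pictures are saved under pics/ and viewed, at most 10 in all, crops included, and the job is handed in when it is done.

```bash
ls; mkdir -p pics
python3 - <<'E'
from workcell import bot
import cv2,numpy as np
np.set_printoptions(precision=4,suppress=True)
for n in("top","side"):
    cv2.imwrite(f"pics/{n}0.png",bot.read_camera(n)[:,:,::-1]); i=bot.camera_info(n); print(n,np.array(i["intrinsics"]),np.array(i["extrinsics"]))
s=bot.read_state(); print(s["tool_pos"],s["tcp_rot"],bot.hold_point_z)
E
```

```text
jog.py
pics
workcell.py
top [[529.8816   0.     319.2008]
 [  0.     529.8816 236.9857]
 [  0.       0.       1.    ]] [[-0.0011 -0.9913  0.1313  0.3911]
 [-1.      0.0021  0.0069 -0.0119]
 [-0.0071 -0.1313 -0.9913  1.4469]
 [ 0.      0.      0.      1.    ]]
side [[531.5471   0.     326.2972]
 [  0.     531.5471 236.198 ]
 [  0.       0.       1.    ]] [[-0.732  -0.3885  0.5597 -0.1386]
 [-0.681   0.4421 -0.5838  0.7327]
 [-0.0206 -0.8085 -0.5881  0.8385]
 [ 0.      0.      0.      1.    ]]
[ 0.2146 -0.6393  0.2301] [-3.0985 -0.506   0.0005] 0.0187
```
View pics/top0.png

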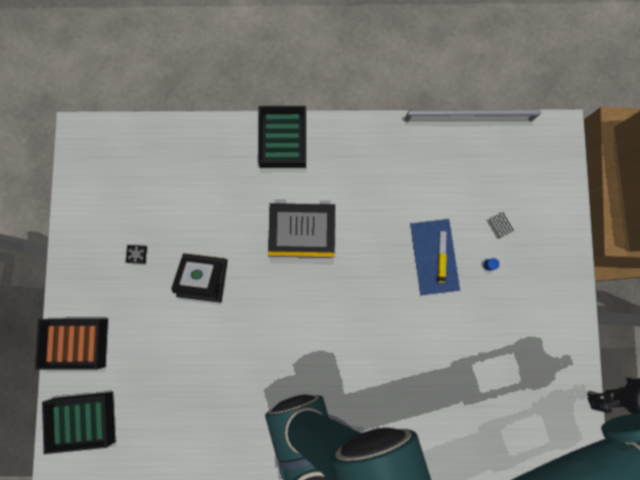

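View pics/side0.png

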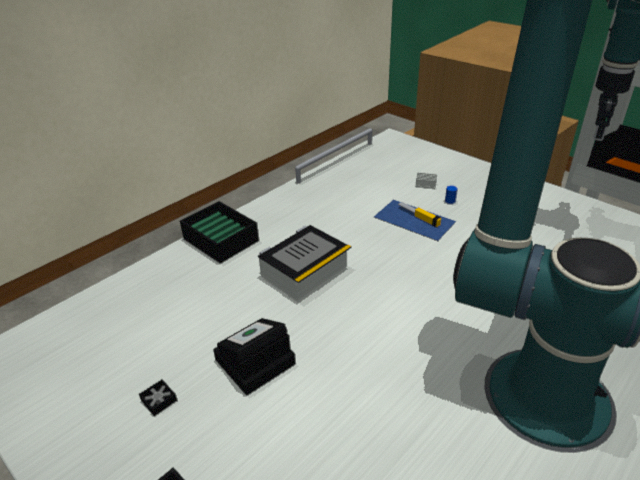

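The top view shows the lip at (302,254), the pry tool at (442,257) with its blade towards +x, and the reader window at (197,275). In the side view the lip is at (323,263), the pry tool at (420,213) and the window at (250,333). Next I'll measure these.

Create h.py:
```python
from workcell import bot
import cv2,numpy as np
from scipy.spatial.transform import Rotation as R
np.set_printoptions(precision=4,suppress=True)
C={n:(np.array(bot.camera_info(n)["intrinsics"]),np.array(bot.camera_info(n)["extrinsics"])) for n in("top","side")}
def ray(n,p):
    K,E=C[n]; d=E[:3,:3]@np.linalg.inv(K)@[p[0],p[1],1]; return E[:3,3],d/np.linalg.norm(d)
def plane(n,p,z):
    o,d=ray(n,p); return o+d*(z-o[2])/d[2]
def tri(p,q):
    (a,u),(b,v)=ray("top",p),ray("side",q); s=np.linalg.lstsq(np.c_[u,-v],b-a,rcond=None)[0]
    x,y=a+u*s[0],b+v*s[1]; return (x+y)/2,np.linalg.norm(x-y)
def proj(n,P):
    K,E=C[n]; c=K@(E[:3,:3].T@(np.asarray(P)-E[:3,3])); return c[:2]/c[2]
def shot(n,name=None):
    im=bot.read_camera(n)
    if name: cv2.imwrite(f"pics/{name}.png",im[:,:,::-1])
    return im
def hsv(im): return cv2.cvtColor(im,cv2.COLOR_RGB2HSV)
def blobs(m,amin=15):
    """contours (centroid, area, contour) of a mask, biggest first"""
    n,l,s,c=cv2.connectedComponentsWithStats(m.astype(np.uint8),connectivity=8)
    return [(c[i],s[i][4],np.argwhere(l==i)[:,::-1]) for i in sorted(range(1,n),key=lambda i:-s[i][4]) if s[i][4]>=amin]
def rect(n,pts,z):
    """min-area rectangle of pixels cast on plane z: centre, (long,short), yaw of long side"""
    W=np.array([plane(n,p,z)[:2] for p in pts]); (c,s,_)=r=cv2.minAreaRect((W*1000).astype(np.float32))
    b=cv2.boxPoints(r); e=max((b[1]-b[0],b[2]-b[1]),key=np.linalg.norm)
    return np.array(c)/1000,sorted(s)[::-1],np.degrees(np.arctan2(e[1],e[0]))
```

Run:
```python
from h import *
for n in("top","side"):
    im=cv2.imread(f"pics/{n}0.png")[:,:,::-1].copy(); H=hsv(im); h,s,v=H[...,0],H[...,1],H[...,2]
    print(n)
    for nm,m,z in(("yel",(h>18)&(h<33)&(s>150)&(v>80),.064),("blue",(h>105)&(h<125)&(s>100)&(v>40),.003),("green",(h>45)&(h<90)&(s>60)&(v>40),.082)):
        for c,a,p in blobs(m):
            if a>9000: continue
            zz=.027 if nm=="yel" and c[0]>380 else z
            print(nm,c,a,"plane",plane(n,c,zz),*rect(n,p,zz))
    if n=="top":
        g=im.astype(int).sum(2); sub=g[225:320,160:240]
        m=np.zeros(g.shape,bool); m[225:320,160:240]=sub>480
        for c,a,p in blobs(m,20): print("white",c,a,plane(n,c,.082),*rect(n,p,.082))
        m[:]=0; m[225:320,160:240]=sub<200
        for c,a,p in blobs(m,20): print("black",c,a,*rect(n,p,.05))
        m[:]=0; m[190:275,255:350]=(g<200)[190:275,255:350]
        for c,a,p in blobs(m,20): print("cover",c,a,*rect(n,p,.064))
a=cv2.imread("pics/top0.png")[190:320,160:350]; cv2.imwrite("pics/c1.png",cv2.resize(a,None,fx=4,fy=4,interpolation=2))
```

```text
top
yel [300.5687 253.4569] 313 plane [0.5308 0.0466 0.064 ] [0.531  0.0468] [170.59103393554688, 12.525276184082031] 88.493256
yel [441.8121 265.2182] 165 plane [ 0.5022 -0.3305  0.027 ] [ 0.5029 -0.3297] [59.57523727416992, 18.710880279541016] -1.8481913
blue [432.7567 256.5358] 2191 plane [ 0.5278 -0.312   0.003 ] [ 0.5283 -0.3164] [193.17941284179688, 103.86312866210938] 6.684581
blue [491.3235 263.9338] 136 plane [ 0.5073 -0.4707  0.003 ] [ 0.5069 -0.4704] [40.959102630615234, 28.119651794433594] -71.81089
green [ 77.7604 421.9205] 1799 plane [0.1084 0.5996 0.082 ] [0.1073 0.5994] [122.83206176757812, 92.55968475341797] -83.50407
green [282.0811 131.3877] 1184 plane [0.8565 0.0964 0.082 ] [0.8564 0.0968] [97.44593048095703, 91.2169418334961] 0.2215813
green [282.0167 154.9699] 299 plane [0.7917 0.096  0.082 ] [0.7916 0.0961] [90.39105224609375, 21.87049102783203] 89.81901
green [196.2979 274.0638] 47 plane [0.4761 0.3146 0.082 ] [0.4763 0.3141] [18.32224464416504, 15.46491527557373] 89.912
white [199.2058 269.0258] 5108 [0.4891 0.3075 0.082 ] [0.4829 0.3078] [246.80050659179688,
[... 13307 characters left out ...]
63 -0.6754] [43.63462448120117, 10.00760555267334] -60.2607
green [531.2667 192.2667] 15 plane [ 0.3038 -0.5294  0.082 ] [ 0.3031 -0.5304] [45.55363464355469, 7.637739658355713] -74.53955
green [579.2667 286.    ] 15 plane [ 0.0578 -0.2403  0.082 ] [ 0.0575 -0.2407] [15.898099899291992, 9.930789947509766] 9.602008
green [546.1333 295.8   ] 15 plane [ 0.0963 -0.1654  0.082 ] [ 0.0968 -0.1657] [29.001161575317383, 6.040012359619141] -81.20545
green [528.     413.3333] 15 plane [-0.0053  0.1252  0.082 ] [-0.0055  0.1254] [18.2668399810791, 5.6811676025390625] 89.35375
green [560.8667 437.9333] 15 plane [-0.064   0.1331  0.082 ] [-0.0647  0.1338] [9.419271469116211, 5.410005569458008] -54.446316
```

View pics/c1.png

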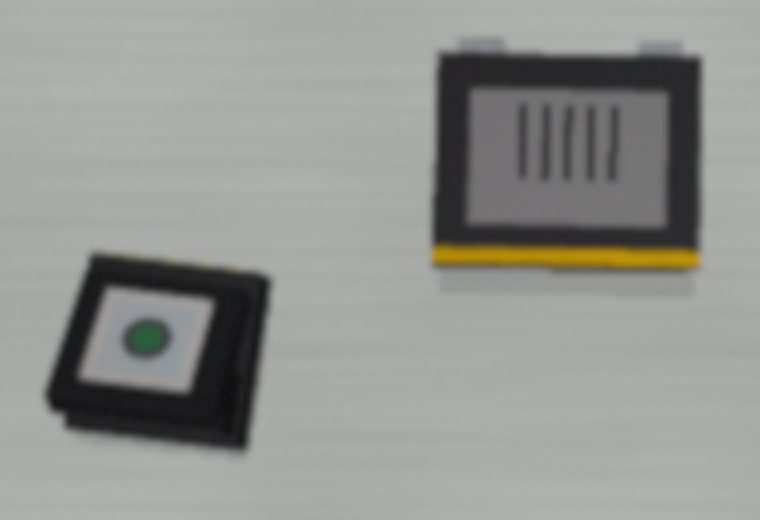

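The crop shows the window as a quad with corners at crop (105,288), (216,297), (190,392) and (80,380). The yellow marks on its +x edge confirm which side is the front. Next I'll refine the yaws and add a helper that gives moves in the tool's axes.

```bash
cat >> h.py <<'E'
def axis(n,pts,z):
    W=np.array([plane(n,p,z)[:2] for p in pts]); vx,vy,x,y=cv2.fitLine(W.astype(np.float32),cv2.DIST_L2,0,1e-5,1e-5).ravel(); return np.degrees(np.arctan2(vy,vx)),W.mean(0)
def yaw():
    X=R.from_rotvec(bot.read_state()["tcp_rot"]).as_matrix(); return np.arctan2(X[1,0],X[0,0])
def rel(target,ydeg):
    """turn to tool yaw ydeg, then dx dy dz along the tool axes to bring TCP to target"""
    s=bot.read_state(); d=np.array(target)-s["tool_pos"]; y=np.radians(ydeg); c,q=np.cos(y),np.sin(y)
    print("t %.2f tcp"%s["time"],np.array(s["tool_pos"]),"turn %.3f"%(yaw()-y),"d",np.array([c*d[0]+q*d[1],q*d[0]-c*d[1],-d[2]]))
E
python3 - <<'E'
from h import *
for n in("top","side"):
    im=cv2.imread(f"pics/{n}0.png")[:,:,::-1].copy(); H=hsv(im); h,s,v=H[...,0],H[...,1],H[...,2]
    for c,a,p in blobs((h>18)&(h<33)&(s>150)&(v>80),100): print(n,c,axis(n,p,.027 if c[0]>380 else .064))
    sel=(v<75)&(s<120); 
    if n=="top":
        m=np.zeros(v.shape,bool); m[270:292,430:455]=sel[270:292,430:455]
        for c,a,p in blobs(m,5)[:2]: print("band",c,a,plane(n,c,.027))
# window corners: height depends on slope coordinate; iterate on slanted plane
q=np.array([(105,288),(216,297),(190,392),(80,380)])/4+[160,190]-.375
cen=(plane("top",(196.3,274.06),.082)+plane("side",(249.2,331.67),.082))/2
for psi in(-5,-6,-7,-8,-9):
    y=np.radians(psi); Z=np.array([np.sin(np.pi/6)*np.cos(y),np.sin(np.pi/6)*np.sin(y),np.cos(np.pi/6)])
    P=[]
    for p in q:
        o,d=ray("top",p); P.append(o+d*((cen-o)@Z)/(d@Z))
    P=np.array(P); a=P[0]-P[1]; b=P[3]-P[2]; e=np.degrees
    print(psi,e(np.arctan2(-a[0],a[1])),e(np.arctan2(-b[0],b[1])),[np.linalg.norm(P[i]-P[i-1]) for i in range(4)],P.mean(0))
print(cen); rel((.492,-.328,.12),-1.8)
E
```

```text
top [300.5687 253.4569] (np.float32(88.65628), array([0.5308, 0.0466]))
top [441.8121 265.2182] (np.float32(-4.427863), array([ 0.5022, -0.3305]))
band [439.9512 277.8049] 41 [ 0.4685 -0.3245  0.027 ]
side [321.8566 262.8986] (np.float32(88.98234), array([0.5345, 0.0465]))
side [424.0604 214.9835] (np.float32(-20.053051), array([ 0.5004, -0.3211]))
-5 -4.715763564535809 -6.263339368577857 [np.float64(0.07127383057788098), np.float64(0.07313626438811863), np.float64(0.07351282019310647), np.float64(0.07070541258013428)] [0.4755 0.3136 0.0831]
-6 -4.6772722963302575 -6.25591080513598 [np.float64(0.0712481850801238), np.float64(0.0729599721721269), np.float64(0.07353985583866182), np.float64(0.07052267790325145)] [0.4755 0.3135 0.0831]
-7 -4.63879773065896 -6.248481653955373 [np.float64(0.07121676838321696), np.float64(0.07279235527221944), np.float64(0.07356073931383693), np.float64(0.07034840983940002)] [0.4755 0.3135 0.0831]
-8 -4.60035297297262 -6.241054228706116 [np.float64(0.07117965151147854), np.float64(0.0726333877000897), np.float64(0.07357549955123158), np.float64(0.07018259445867828)] [0.4755 0.3135 0.0831]
-9 -4.561951115291656 -6.233630842485211 [np.float64(0.07113691039106133), np.float64(0.07248302976382308), np.float64(0.0735841714281681), np.float64(0.07002520636639635)] [0.4755 0.3135 0.0831]
[0.4775 0.3136 0.082 ]
t 0.10 tcp [ 0.2146 -0.6393  0.2301] turn 0.355 d [ 0.2675 -0.3199  0.1101]
```

Run:
```python
from h import *
im=cv2.imread("pics/top0.png")[:,:,::-1].copy(); H=hsv(im); h,s,v=H[...,0],H[...,1],H[...,2]
m=np.zeros(v.shape,bool); m[222:256,432:452]=((s<90)&(v>90))[222:256,432:452]
for c,a,p in blobs(m,5)[:3]: print("blade",c,a,plane("top",c,.015),axis("top",p,.015),rect("top",p,.015),p.min(0),p.max(0))
m[:]=0; m[250:292,430:455]=(~((h>100)&(h<128)&(s>80)))[250:292,430:455]
for c,a,p in blobs(m,5)[:2]: print("handle",c,a,axis("top",p,.027),rect("top",p,.027))
cv2.imwrite("pics/c2.png",cv2.resize(cv2.imread("pics/top0.png")[215:300,400:520],None,fx=6,fy=6,interpolation=2))
```

```text
blade [442.6022 241.9613] 181 [ 0.5664 -0.3374  0.015 ] (np.float32(-0.8688392), array([ 0.5664, -0.3374])) (array([ 0.5637, -0.3375]), [65.68303680419922, 21.56548500061035], np.float32(-0.1236799)) [439 231] [447 255]
blade [450.4 227.7] 30 [ 0.6056 -0.3598  0.015 ] (np.float32(2.7006314), array([ 0.6056, -0.3598])) (array([ 0.6007, -0.3586]), [41.347686767578125, 5.450439453125], np.float32(-1.9330292)) [449 222] [451 237]
handle [441.7072 266.2336] 321 (np.float32(-4.347685), array([ 0.4995, -0.3302])) (array([ 0.4989, -0.3309]), [89.14398193359375, 26.78215789794922], np.float32(-1.8764375))
handle [453.875 252.625] 8 (np.float32(2.236413), array([ 0.536, -0.364])) (array([ 0.535 , -0.3629]), [16.20915412902832, 2.683241128921509], np.float32(-1.9751198))
```

Careful with the scale: shifts go in shares of 62.5 mm and turns go in units of 0.2 rad. That gives: -0.06 m is -0.96, 0.05 m is 0.8, 0.185 rad is 0.925.

```bash
echo '[[0,0,0,0.925],[0,0,0,0.925],[0.8,-0.96,0,0],[0.8,-0.96,0,0],[0.8,-0.96,0,0]]' | python3 jog.py 0.5 60
```

```text
time: 0.72
tool_pos: [0.342, -0.5, 0.2306]
tcp_rot: [-3.14, 0.074, 0.0]
wrist_force: [0.6, 0.1, 0.8]
width: 0.501
grip_force: 0.0
```

View pics/c2.png

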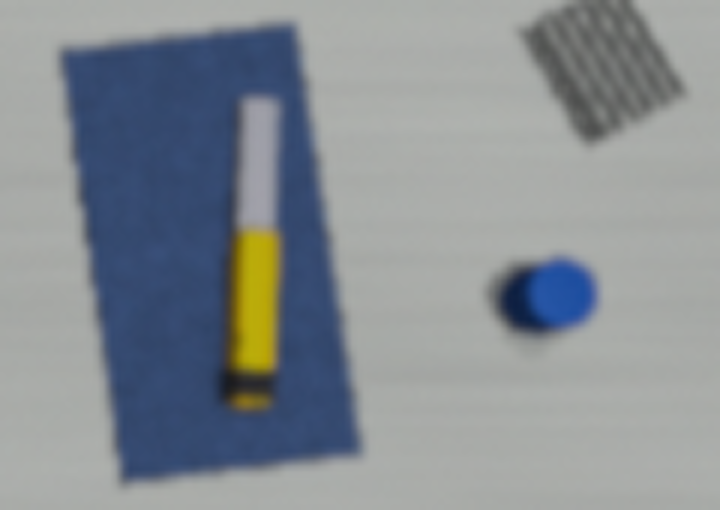

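The crop shows the blade tip at px (443.4,231), the handle's front top edge at (443,253.2) and its rear at about (441.6,280.5). The tool lies nearly along x.

Run:
```python
from h import *
t=plane("top",(443.4-.4,231-.4),.0165);f=plane("top",(443.2-.4,253.2-.4),.027);r=plane("top",(441.6-.4,280.6-.4),.027)
print(t,f,r); d=t-r; print(np.degrees(np.arctan2(d[1],d[0])), np.linalg.norm(d[:2]), np.linalg.norm((f-r)[:2]))
rel((.495,-.332,.12),-2.7)
```

```text
[ 0.5974 -0.3391  0.0165] [ 0.5356 -0.3342  0.027 ] [ 0.4621 -0.3276  0.027 ]
-4.837872979726645 0.1357725580289752 0.07378481335774717
t 0.72 tcp [ 0.342  -0.5     0.2306] turn 0.000 d [ 0.1449 -0.175   0.1106]
```

Scaled: 0.03 m is 0.48, -0.05 m is -0.8, 0.03 rad is 0.15.

```bash
echo '[[0,0,0,0.15],[0.744,-0.64,0,0],[0.744,-0.64,0,0],[0.744,-0.8,0.48,0],[0,-0.8,0.48,0]]' | python3 jog.py 0.6 60
python3 - <<'E'
from h import *
rel((.495,-.3312,.006),-4.5)
E
```

```text
time: 1.35
tool_pos: [0.4887, -0.3405, 0.1762]
tcp_rot: [3.137, -0.119, 0.004]
wrist_force: [0.1, -0.5, -0.5]
width: 0.598
grip_force: 0.0
t 1.35 tcp [ 0.4887 -0.3405  0.1762] turn 0.002 d [ 0.0055 -0.0098  0.1702]
```

Scaled: 0.05 m is 0.8, 0.03 m is 0.48.

```bash
echo '[[0,0,0.8,0],[0,0,0.8,0],[0,0,0.48,0],[0,0,0,0],[0,0,0,0]]' | python3 jog.py
python3 - <<'E'
from h import *
rel((.495,-.3312,.006),-4.5)
shot("top","t1"); shot("side","s1")
a=cv2.imread("pics/t1.png")[200:310,380:520]; b=cv2.imread("pics/s1.png")[150:260,360:500]
cv2.imwrite("pics/c3.png",cv2.resize(np.hstack([a,b]),None,fx=2.8,fy=2.8,interpolation=2))
E
```

```text
time: 1.98
tool_pos: [0.4865, -0.3414, 0.0472]
tcp_rot: [3.138, -0.121, 0.002]
wrist_force: [-0.5, -0.7, 0.0]
width: 0.601
grip_force: 0.0
t 1.98 tcp [ 0.4865 -0.3414  0.0472] turn 0.002 d [ 0.0076 -0.0108  0.0412]
```

View pics/c3.png

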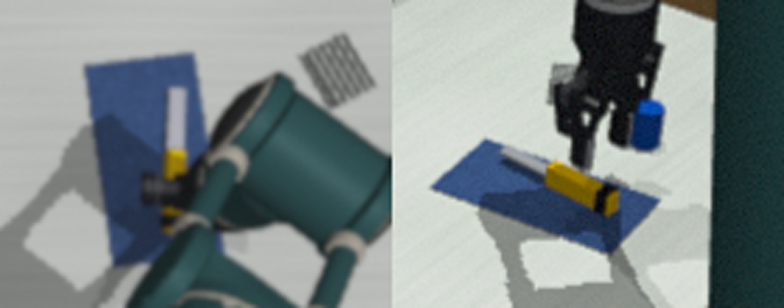

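Top view: the fingers straddle the handle, a little to its right at (442,267). The side view agrees, with the near finger just behind the handle, so I'll correct by the computed offset and go down.

Scaled: -0.0108 m is -0.1728, 0.0205 m is 0.328.

```bash
echo '[[0.12,-0.1728,0,0],[0,0,0.32,0],[0,0,0.328,0],[0,0,0,0]]' | python3 jog.py
python3 - <<'E'
from h import *
rel((.495,-.3312,.006),-4.5)
E
```

```text
time: 2.58
tool_pos: [0.4917, -0.3281, 0.0021]
tcp_rot: [-3.136, 0.119, 0.009]
wrist_force: [-1.0, 0.4, -0.0]
width: 0.602
grip_force: 0.0
t 2.58 tcp [ 0.4917 -0.3281  0.0021] turn 0.003 d [ 0.0036  0.0029 -0.0039]
```

Scaled: -0.04 m is -0.64, -0.03 m is -0.48.

```bash
echo '[[0,0,0,0],[0,0,0,0],[0,0,0,0],[0,0,0,0]]' | python3 jog.py 0.0 120; echo '[[0,0,0,0],[0,0,-0.32,0],[0,0,-0.48,0],[0,0,-0.64,0],[0,0,-0.64,0]]' | python3 jog.py
```

```text
time: 3.08
tool_pos: [0.4949, -0.3305, 0.0064]
tcp_rot: [3.138, -0.12, 0.002]
wrist_force: [0.1, -0.7, 2.7]
width: 0.187
grip_force: 117.8
time: 3.7
tool_pos: [0.494, -0.3297, 0.1376]
tcp_rot: [-3.139, 0.12, 0.0]
wrist_force: [1.1, -0.4, -0.9]
width: 0.18
grip_force: 117.6
```

```bash
python3 - <<'E'
from h import *
rel((.395,.0487,.11),-1.2)
E
echo '[[-0.48,0,0,-0.28],[-0.48,-0.8,0,0],[-0.32,-0.96,0,0],[-0.32,-0.96,0,0],[0,-0.96,0,0]]' | python3 jog.py;  echo '[[0,-0.8,0,0],[0,-0.8,0.16,0],[0,-0.48,0.16,0],[0,0,0.16,0],[0,0,0,0]]' | python3 jog.py
python3 - <<'E'
from h import *
rel((.395,.0487,.046),-1.2)
E
```

```text
t 3.70 tcp [ 0.494  -0.3297  0.1376] turn -0.055 d [-0.1069 -0.3763  0.0276]
time: 4.32
tool_pos: [0.3978, -0.0962, 0.1363]
tcp_rot: [-3.141, 0.035, -0.001]
wrist_force: [1.5, 0.4, -0.7]
width: 0.184
grip_force: 117.8
time: 4.95
tool_pos: [0.4013, 0.0319, 0.1053]
tcp_rot: [3.141, -0.031, -0.002]
wrist_force: [-0.6, -1.3, -1.2]
width: 0.184
grip_force: 117.9
t 4.95 tcp [0.4013 0.0319 0.1053] turn 0.001 d [-0.0066 -0.0166  0.0593]
```

Scaled: 0.03 m is 0.48, 0.0293 m is 0.4688.

```bash
echo '[[-0.1056,-0.2656,0,0],[0,0,0.48,0],[0,0,0.4688,0],[0,0,0,0],[0,0,0,0]]' | python3 jog.py
python3 - <<'E'
from h import *
rel((.457,.0487,.046),-1.2)
shot("top","t2"); shot("side","s2")
a=cv2.imread("pics/t2.png")[190:310,240:380]; b=cv2.imread("pics/s2.png")[205:325,250:390]
cv2.imwrite("pics/c4.png",cv2.resize(np.hstack([a,b]),None,fx=2.8,fy=2.8,interpolation=2))
E
```

```text
time: 5.58
tool_pos: [0.3968, 0.0483, 0.0474]
tcp_rot: [3.141, -0.034, 0.002]
wrist_force: [0.7, 0.1, -0.2]
width: 0.185
grip_force: 117.9
t 5.58 tcp [0.3968 0.0483 0.0474] turn -0.001 d [ 0.0602 -0.0017  0.0014]
```

View pics/c4.png

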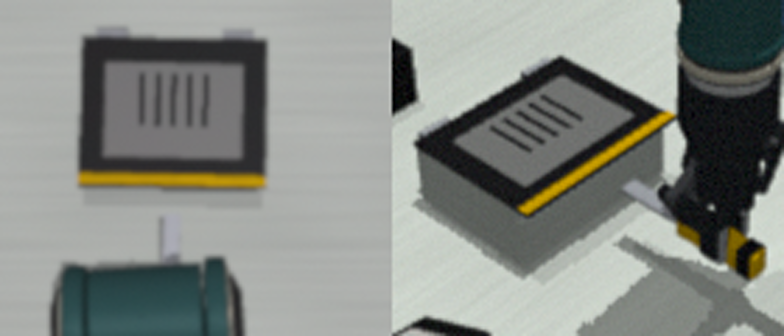

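The top view shows the tip at about px (301,267.5) and the side view at about (334.3,271). I'll triangulate this against the expected height of about 0.055.

Run:
```python
from h import *
print(tri((300.7,267.1),(333.9,270.7)),plane("top",(300.7,267.1),.056),plane("side",(333.9,270.7),.056))
# lip front edge midpoints of yellow strip rows
for n in("top","side"):
    H=hsv(cv2.imread(f"pics/{n}2.png".replace("top2","t2").replace("side2","s2"))[:,:,::-1].copy())
    m=(H[...,0]>18)&(H[...,0]<33)&(H[...,1]>150)&(H[...,2]>80)
    p=[p for c,a,p in blobs(m,100) if abs(c[0]-310)<40][0]
    L=np.array([p[p[:,0]==u][:,1].max()+.3 for u in np.unique(p[:,0])]); U=np.unique(p[:,0]); k=np.polyfit(U,L,1); u=np.median(U)
    print(n,plane(n,(u,np.polyval(k,u)),.064 if n=="top" else .060),u)
```

```text
(array([0.496 , 0.047 , 0.0611]), np.float64(0.002197860409745798)) [0.4956 0.0465 0.056 ] [0.5012 0.043  0.056 ]
top [0.5251 0.0468 0.064 ] 300.5
side [0.5319 0.0484 0.06  ] 322.5
```

```bash
echo '[[0,0,0.0272,0],[0.32,0,0,0],[0.32,0,0,0],[0.32,0,0,0],[0,0,0,0]]' | python3 jog.py
python3 - <<'E'
from h import *
rel((.457,.0487,.0455),-1.2)
E
```

```text
time: 6.3
tool_pos: [0.4577, 0.0478, 0.0455]
tcp_rot: [-3.141, 0.032, -0.004]
wrist_force: [0.5, 0.6, -1.4]
width: 0.182
grip_force: 117.9
t 6.30 tcp [0.4577 0.0478 0.0455] turn 0.001 d [-0.0007 -0.0009  0.    ]
```

```bash
echo '[[0,0,-0.072,0],[0.024,0,-0.288,0],[0.072,0,-0.28,0],[0.112,0,-0.264,0],[0.152,0,-0.24,0]]' | python3 jog.py; echo '[[0.192,0,-0.216,0],[0,0,0,0],[0,0,0,0]]' | python3 jog.py
python3 - <<'E'
from h import *
rel((.491,.047,.1292),-1.2)
shot("side","s3");shot("top","t3")
a=cv2.imread("pics/t3.png")[180:320,240:380]; b=cv2.imread("pics/s3.png")[185:325,250:390]
cv2.imwrite("pics/c5.png",cv2.resize(np.hstack([a,b]),None,fx=2.8,fy=2.8,interpolation=2))
E
```

```text
time: 6.92
tool_pos: [0.4779, 0.0473, 0.1169]
tcp_rot: [3.141, -0.032, -0.001]
wrist_force: [-0.2, 0.7, -1.5]
width: 0.182
grip_force: 117.8
time: 7.3
tool_pos: [0.4903, 0.047, 0.1294]
tcp_rot: [3.141, -0.032, -0.001]
wrist_force: [0.5, -1.3, -1.6]
width: 0.18
grip_force: 117.8
t 7.30 tcp [0.4903 0.047  0.1294] turn 0.001 d [ 0.0007 -0.      0.0002]
```

View pics/c5.png

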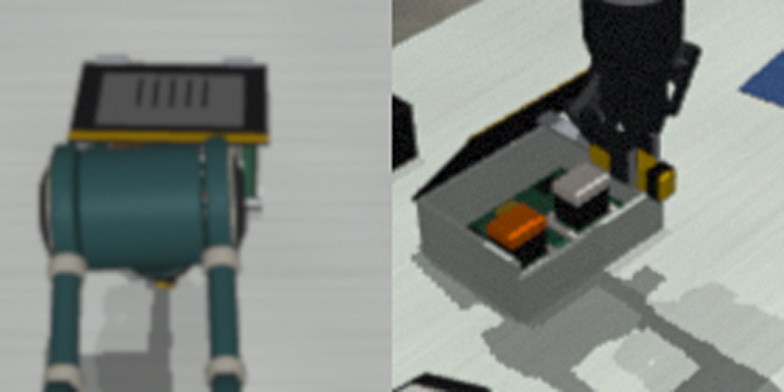

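The cover is up at about 45° with the blade under it. The orange module is the near one at side px (435,265), the +y side, and the white one is beyond it. I'll continue along the arc.

```bash
echo '[[0.2208,0,-0.1824,0],[0.2464,0,-0.144,0],[0.2672,0,-0.104,0],[0.28,0,-0.064,0],[0.288,0,-0.016,0]]' | python3 jog.py; echo '[[0.048,0,0,0],[0,0,0,0],[0,0,0,0]]' | python3 jog.py
python3 - <<'E'
from h import *
H=hsv(shot("side","s4")); m=(H[...,0]>18)&(H[...,0]<33)&(H[...,1]>150)&(H[...,2]>80)
for c,a,p in blobs(m,10): print("side",c,a,p.min(0),p.max(0))
H=hsv(shot("top","t4")); m=(H[...,0]>18)&(H[...,0]<33)&(H[...,1]>150)&(H[...,2]>80)
for c,a,p in blobs(m,10): print("top",c,a,p.min(0),p.max(0),plane("top",c,.2))
for t in(1.3,1.45,1.57,1.65): print(t,[proj(n,(.6705-.142*np.cos(t),.045,.06+.142*np.sin(t))) for n in("top","side")])
rel((.569,.047,.162),-1.2)
E
```

```text
time: 8.02
tool_pos: [0.5731, 0.0453, 0.1623]
tcp_rot: [-3.141, 0.032, -0.001]
wrist_force: [-0.0, 0.4, -0.5]
width: 0.181
grip_force: 117.7
time: 8.4
tool_pos: [0.5742, 0.0453, 0.1614]
tcp_rot: [3.141, -0.032, -0.001]
wrist_force: [-0.3, -0.6, -1.4]
width: 0.181
grip_force: 117.8
side [311.6429 217.0476] 42 [310 212] [316 224]
side [319.0476 223.119 ] 42 [317 219] [321 228]
side [296.5263 214.1842] 38 [294 210] [299 218]
side [290.5238 258.6667] 21 [287 257] [294 261]
top [298.2143 245.8571] 14 [296 245] [301 247] [0.5351 0.0465 0.2   ]
1.3 [array([299.0656, 205.6847]), array([289.8834, 198.9822])]
1.45 [array([299.0218, 196.7901]), array([283.4639, 194.272 ])]
1.57 [array([299.0298, 189.747 ]), array([278.3822, 191.3571])]
1.65 [array([299.0564, 185.1605]), array([275.0683, 189.8549])]
t 8.50 tcp [0.5742 0.0453 0.1615] turn 0.001 d [-0.0053 -0.0016 -0.0005]
```

Scaled: -0.06 m is -0.96, -0.04 m is -0.64.

```bash
echo '[[0.048,0,0,0],[0,0,0,0],[-0.64,0,0,0],[-0.96,0,0,0],[-0.96,0,0,0]]' | python3 jog.py; echo '[[0,0.88,0,0],[0,0.96,0,0],[0,0.96,0,0],[0.32,0.96,0,0],[0.32,0.96,0,0]]' | python3 jog.py;python3 - <<'E'
from h import *
rel((.51,-.322,.10),-1.2)
shot("side","s5");shot("top","t5")
a=cv2.imread("pics/t5.png")[160:300,240:380]; b=cv2.imread("pics/s5.png")[175:315,230:370]
cv2.imwrite("pics/c6.png",cv2.resize(np.hstack([a,b]),None,fx=2.8,fy=2.8,interpolation=2))
E
```

```text
time: 9.12
tool_pos: [0.4164, 0.0485, 0.1615]
tcp_rot: [-3.141, 0.032, -0.0]
wrist_force: [-0.9, -0.5, 0.4]
width: 0.182
grip_force: 117.8
time: 9.75
tool_pos: [0.4517, -0.2481, 0.1621]
tcp_rot: [3.141, -0.033, 0.003]
wrist_force: [2.1, 0.2, -0.5]
width: 0.183
grip_force: 117.8
t 9.75 tcp [ 0.4517 -0.2481  0.1621] turn 0.000 d [0.0599 0.0727 0.0621]
```

View pics/c6.png

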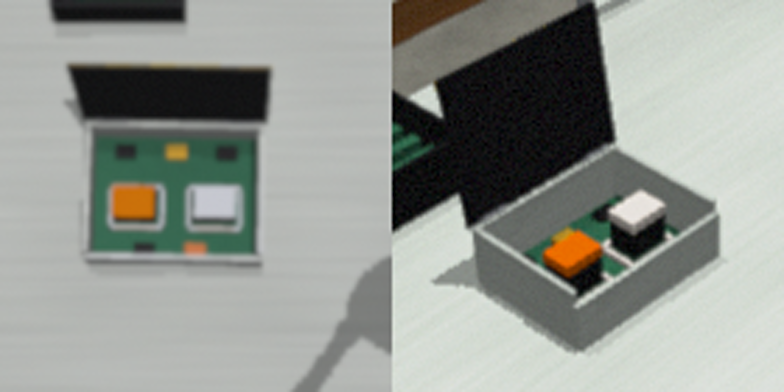

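The cover stands upright or slightly past it, with its lip at top row 183. The orange module is at top px (288,232). Now I'll lay the tool down and measure the module from these same pictures.

Scaled: 0.042 m is 0.672, 0.0377 m is 0.6032.

```bash
echo '[[0.48,0.56,0,0],[0.48,0.6032,0.32,0],[0,0,0.672,0],[0,0,0,0],[0,0,0,0]]' | python3 jog.py
python3 - <<'E'
from h import *
rel((.51,-.322,.0068),-1.2)
for n,f in(("top","t5"),("side","s5")):
    H=hsv(cv2.imread(f"pics/{f}.png")[:,:,::-1].copy()); h,s,v=H[...,0],H[...,1],H[...,2]
    for c,a,p in blobs((h>3)&(h<16)&(s>170)&(v>100),40):
        if 240<c[0]<380: print(n,c,a,plane(n,c,.051),axis(n,p,.051)[0],rect(n,p,.051))
im=cv2.imread("pics/t5.png").astype(int)[:,:,::-1]
m=np.zeros(im.shape[:2],bool); m[222:242,305:330]=(im.min(2)>165)[222:242,305:330]
for c,a,p in blobs(m,30): print("white",c,a,plane("top",c,.051))
E
```

```text
time: 10.48
tool_pos: [0.5099, -0.3192, 0.1003]
tcp_rot: [-3.141, 0.031, -0.0]
wrist_force: [0.1, 0.6, 0.8]
width: 0.178
grip_force: 117.9
t 10.47 tcp [ 0.5099 -0.3192  0.1003] turn 0.001 d [0.0002 0.0028 0.0935]
side [294.1616 265.1414] 198 [0.5888 0.0854 0.051 ] -78.90144 (array([0.5892, 0.0846]), [46.87240219116211, 38.996395111083984], np.float32(87.49535))
white [316.6027 231.411 ] 146 [0.591  0.0047 0.051 ]
```

```bash
echo '[[0,0.048,0.48,0],[0,0,0.48,0],[0,0,0.4,0],[0,0,0.12,0],[0,0,0,0]]' | python3 jog.py; echo '[[0,0,0,0],[0,0,0,0]]' | python3 jog.py
python3 - <<'E'
from h import *
rel((.51,-.322,.0066),-1.2)
for n,f in(("top","t5"),):
    H=hsv(cv2.imread(f"pics/{f}.png")[:,:,::-1].copy()); h,s,v=H[...,0],H[...,1],H[...,2]
    print(H[232,288])
    for c,a,p in blobs((h>3)&(h<20)&(s>150)&(v>100),20):
        if 240<c[0]<380: print(n,c,a,plane(n,c,.051),axis(n,p,.051)[0],rect(n,p,.051))
E
```

```text
time: 11.1
tool_pos: [0.5105, -0.3229, 0.0084]
tcp_rot: [3.141, -0.031, 0.002]
wrist_force: [0.2, -0.6, -1.0]
width: 0.181
grip_force: 117.9
time: 11.35
tool_pos: [0.5107, -0.3234, 0.0085]
tcp_rot: [3.14, -0.032, 0.003]
wrist_force: [0.4, -0.7, -0.8]
width: 0.178
grip_force: 117.9
t 11.35 tcp [ 0.5107 -0.3234  0.0085] turn 0.001 d [-0.0008 -0.0014  0.0019]
[ 16 242 202]
top [287.5161 231.9613] 155 [0.5896 0.0821 0.051 ] 89.9307 (array([0.5908, 0.0822]), [34.66181945800781, 29.656545639038086], np.float32(-89.70741))
```

Careful with the scale: shifts go in shares of 62.5 mm and turns go in units of 0.2 rad. That gives: 0.0018 m is 0.0288.

```bash
echo '[[0,0,0.0288,0],[0,0,0,0]]' | python3 jog.py ; echo '[[0,0,0,0],[0,0,0,0],[0,0,0,0]]' | python3 jog.py 0.5;  echo '[[0,0,-0.32,0],[0,0,-0.64,0],[0,0,-0.96,0],[0,0,-0.96,0],[0,0,0,0]]' | python3 jog.py
python3 - <<'E'
from h import *
rel((.51,.083,.18),-1.2)
shot("side","s6");im=shot("top","t6")
H=hsv(im); h,s,v=H[...,0],H[...,1],H[...,2]
for c,a,p in blobs((h>18)&(h<33)&(s>150)&(v>80),10): print(c,a,plane("top",c,.027))
b=cv2.imread("pics/s6.png")[150:290,330:500]
cv2.imwrite("pics/c7.png",cv2.resize(b,None,fx=2.8,fy=2.8,interpolation=2))
E
```

```text
time: 11.6
tool_pos: [0.5105, -0.3233, 0.0064]
tcp_rot: [3.14, -0.032, 0.002]
wrist_force: [-1.2, 0.2, 5.2]
width: 0.179
grip_force: 118.8
time: 11.98
tool_pos: [0.5095, -0.3226, 0.0049]
tcp_rot: [-3.141, 0.032, 0.001]
wrist_force: [-0.3, 0.3, -0.3]
width: 0.498
grip_force: 0.0
time: 12.6
tool_pos: [0.5139, -0.3256, 0.1945]
tcp_rot: [3.133, -0.032, 0.02]
wrist_force: [0.2, -0.8, -0.0]
width: 0.501
grip_force: 0.0
t 12.60 tcp [ 0.5139 -0.3256  0.1945] turn 0.001 d [-0.0125 -0.4085  0.0145]
[438.2118 264.3765] 85 [ 0.5044 -0.321   0.027 ]
[302.9062 213.9375] 32 [0.6425 0.0422 0.027 ]
```

View pics/c7.png

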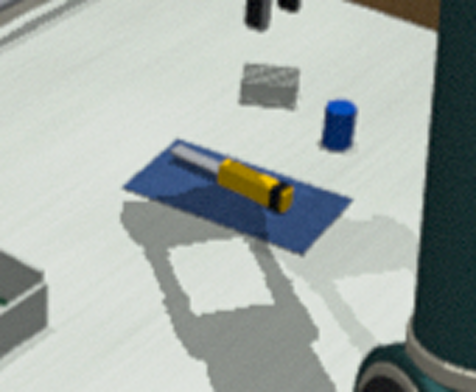

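The tool lies flat on its mat at crop (255,185), released. Next is the orange module, with opening about 0.6, kept slightly off the wall side.

Scaled: -0.06 m is -0.96.

```bash
echo '[[0,-0.96,0,0],[0,-0.96,0,0],[0,-0.96,0,0],[0,-0.96,0,0],[0,-0.96,0,0]]' | python3 jog.py 0.6;echo '[[0,-0.96,0,0],[0,-0.72,0,0],[0.48,0,0.16,0],[0.64,0,0,0],[0,0,0,0]]' | python3 jog.py
python3 - <<'E'
from h import *
rel((.5935,.081,.018),-1.2)
E
```

```text
time: 13.32
tool_pos: [0.514, -0.0209, 0.1833]
tcp_rot: [-3.141, 0.032, 0.006]
wrist_force: [0.4, -0.2, 0.2]
width: 0.605
grip_force: 0.0
time: 13.95
tool_pos: [0.5885, 0.0808, 0.1729]
tcp_rot: [3.141, -0.031, -0.005]
wrist_force: [-0.6, 0.6, -0.2]
width: 0.594
grip_force: 0.0
t 13.95 tcp [0.5885 0.0808 0.1729] turn 0.001 d [ 0.005  -0.0003  0.1549]
```

Scaled: 0.05 m is 0.8, 0.04 m is 0.64.

```bash
echo '[[0.08,0,0.8,0],[0,0,0.64,0],[0,0,0,0],[0,0,0,0]]' | python3 jog.py
python3 - <<'E'
from h import *
rel((.5935,.081,.018),-1.2)
E
```

```text
time: 14.45
tool_pos: [0.5928, 0.0806, 0.0859]
tcp_rot: [-3.141, 0.032, 0.0]
wrist_force: [0.1, 0.3, 1.1]
width: 0.598
grip_force: 0.0
t 14.45 tcp [0.5928 0.0806 0.0859] turn 0.001 d [ 0.0007 -0.0004  0.0679]
```

```bash
echo '[[0,0,0.4,0],[0,0,0.4,0],[0,0,0.288,0],[0,0,0,0],[0,0,0,0]]' | python3 jog.py; echo '[[0,0,0,0],[0,0,0,0],[0,0,0,0],[0,0,0,0]]' | python3 jog.py 0.0 30;python3 - <<'E'
from h import *
rel((.5935,.081,.12),-1.2)
E
```

```text
time: 15.08
tool_pos: [0.5939, 0.0808, 0.0185]
tcp_rot: [-3.141, 0.032, -0.003]
wrist_force: [0.0, -0.2, 0.1]
width: 0.601
grip_force: 0.0
time: 15.58
tool_pos: [0.594, 0.0809, 0.0186]
tcp_rot: [-3.141, 0.032, -0.003]
wrist_force: [-0.4, 1.2, 6.1]
width: 0.463
grip_force: 31.7
t 15.57 tcp [0.594  0.0809 0.0186] turn 0.001 d [-0.0005 -0.0001 -0.1014]
```

```bash
echo '[[0,0,-0.48,0],[0,0,-0.8,0],[0,0,-0.8,0],[-0.48,0,-0.8,0],[-0.64,0,-0.48,0]]' | python3 jog.py; echo '[[-0.48,-0.8,0,0.42],[-0.64,-0.96,0,0],[-0.64,-0.8,0,0],[0,-0.64,0,0],[0,0,0,0]]' | python3 jog.py
python3 - <<'E'
from h import *
rel((.393,.3225,.1126),-6)
# rear/front silhouette of reader in t0: dark pixels column-wise along the reader axis
g=cv2.imread("pics/top0.png").astype(int).sum(2)
u=np.array([np.cos(np.radians(-6)),np.sin(np.radians(-6))]); W=np.array([.4775,.3136]); v=np.array([-u[1],u[0]])
for off in(-.03,-.015,0,.015,.03):
    d=np.arange(-.09,.09,.001)
    val=[g[tuple(np.round(proj("top",(*(W+u*t+v*off),.107))[::-1]).astype(int))] for t in d]
    k=np.where(np.array(val)<250)[0]; print(off,d[k[0]],d[k[-1]])
E
```

```text
time: 16.2
tool_pos: [0.5236, 0.0821, 0.2301]
tcp_rot: [-3.141, 0.032, -0.006]
wrist_force: [-0.1, 0.6, -1.4]
width: 0.464
grip_force: 30.9
time: 16.82
tool_pos: [0.4345, 0.2825, 0.2269]
tcp_rot: [-3.137, 0.158, 0.001]
wrist_force: [0.1, 0.5, -1.5]
width: 0.466
grip_force: 31.2
t 16.82 tcp [0.4345 0.2825 0.2269] turn 0.004 d [-0.0454 -0.0355  0.1143]
-0.03 -0.06399999999999997 0.04400000000000012
-0.015 -0.06499999999999997 0.046000000000000124
0 -0.06399999999999997 0.047000000000000125
0.015 -0.06299999999999997 0.04500000000000012
0.03 -0.06199999999999997 0.046000000000000124
```

```bash
echo '[[-0.48,-0.32,0,0],[-0.408,-0.248,0,0],[0,0,0.8,0],[0,0,0.8,0],[0,0,0.2288,0]]' | python3 jog.py - 20; echo '[[0,0,0,0],[0,0,0,0]]' | python3 jog.py
python3 - <<'E'
from h import *
rel((.383,.3235,.1126),-6)
im=shot("top"); H=hsv(im); h,s,v=H[...,0],H[...,1],H[...,2]; m=(h>3)&(h<20)&(s>150)&(v>100)
for c,a,p in blobs(m,8):
    if 120<c[0]<300: print("top",c,a)
im=shot("side","s7"); H=hsv(im); h,s,v=H[...,0],H[...,1],H[...,2]; m=(h>3)&(h<20)&(s>150)&(v>100)
for c,a,p in blobs(m,8):
    if 120<c[0]<400: print("side",c,a)
E
```

```text
time: 17.45
tool_pos: [0.3811, 0.3185, 0.1091]
tcp_rot: [3.132, -0.164, -0.01]
wrist_force: [-0.8, -1.3, -1.2]
width: 0.464
grip_force: 31.1
time: 17.7
tool_pos: [0.3855, 0.3223, 0.1151]
tcp_rot: [-3.135, 0.164, -0.004]
wrist_force: [-0.1, 0.5, -0.3]
width: 0.463
grip_force: 31.1
t 17.70 tcp [0.3855 0.3223 0.1151] turn 0.000 d [-0.0026 -0.001   0.0025]
side [278.669  335.9826] 287
```

Scaled: 0.003 m is 0.048, 0.0025 m is 0.04.

```bash
echo '[[0,-0.016,0.04,0],[0.048,0,0,0],[0.048,0,0,0],[0,0,0,0]]' | python3 jog.py 0.0 20; for i in 1 2; do echo '[[0.032,0,0,0],[0.032,0,0,0],[0,0,0,0],[0,0,0,0]]' | python3 jog.py | sed -n '1,2p;4,6p'; done
```

```text
time: 18.3
tool_pos: [0.3902, 0.3218, 0.1105]
tcp_rot: [-3.137, 0.164, -0.0]
wrist_force: [-0.1, -0.5, -1.1]
width: 0.467
grip_force: 31.1
time: 18.8
tool_pos: [0.3938, 0.3214, 0.1104]
wrist_force: [0.4, 0.6, -0.9]
width: 0.463
grip_force: 31.1
time: 19.3
tool_pos: [0.3978, 0.321, 0.1104]
wrist_force: [-0.9, 0.1, -0.6]
width: 0.465
grip_force: 31.1
```

```bash
echo '[[0,0,-0.032,0],[0.032,0,0,0],[0.032,0,0,0],[0,0,0,0]]' | python3 jog.py | sed -n '1,2p;4,6p'; for i in 1 2 ; do echo '[[0.032,0,0,0],[0.032,0,0,0],[0,0,0,0]]' | python3 jog.py | sed -n '1,2p;4,6p'; done
```

```text
time: 19.8
tool_pos: [0.402, 0.3206, 0.1124]
wrist_force: [0.6, -0.3, -1.1]
width: 0.467
grip_force: 31.1
time: 20.18
tool_pos: [0.406, 0.3202, 0.1124]
wrist_force: [-0.3, 0.7, -0.0]
width: 0.462
grip_force: 31.1
time: 20.55
tool_pos: [0.41, 0.3198, 0.1125]
wrist_force: [-0.4, -0.4, -0.6]
width: 0.466
grip_force: 31.1
```

```bash
for i in 1 2 3 ; do echo '[[0.032,0,0,0],[0.032,0,0,0],[0,0,0,0]]' | python3 jog.py | sed -n '1,2p;4,6p'; done
```

```text
time: 20.92
tool_pos: [0.4139, 0.3193, 0.1125]
wrist_force: [-0.0, -0.1, -1.3]
width: 0.464
grip_force: 31.1
time: 21.3
tool_pos: [0.4176, 0.3189, 0.1124]
wrist_force: [-1.1, 0.7, -1.7]
width: 0.469
grip_force: 31.2
time: 21.68
tool_pos: [0.4183, 0.3188, 0.1123]
wrist_force: [-10.9, 1.7, 5.4]
width: 0.462
grip_force: 32.1
```

```bash
for i in 1 2 ; do echo '[[0.032,0,0,0],[0.032,0,0,0],[0,0,0,0]]' | python3 jog.py | sed -n '1,2p;4,6p'; done
```

```text
time: 22.05
tool_pos: [0.4221, 0.3185, 0.1126]
wrist_force: [-11.9, 2.2, 7.7]
width: 0.464
grip_force: 32.7
time: 22.42
tool_pos: [0.4265, 0.318, 0.1127]
wrist_force: [-10.4, 1.9, 7.8]
width: 0.459
grip_force: 33.2
```

```bash
for i in 1 2 ; do echo '[[0.032,0,0,0],[0.032,0,0,0],[0,0,0,0]]' | python3 jog.py | sed -n '1,2p;4,6p'; done
python3 - <<'E'
from h import *
b=shot("side","s8")[:,:,::-1][235:385,190:340]; a=shot("top","t8")[:,:,::-1][215:315,150:250]
cv2.imwrite("pics/c8.png",np.hstack([cv2.resize(b,(560,560),interpolation=2),cv2.resize(a,(240,560),interpolation=2)][:1]))
E
```

```text
time: 22.8
tool_pos: [0.4305, 0.3176, 0.1125]
wrist_force: [-11.0, 1.9, 5.5]
width: 0.467
grip_force: 33.4
time: 23.18
tool_pos: [0.4344, 0.3171, 0.1122]
wrist_force: [-10.7, 2.0, 4.9]
width: 0.465
grip_force: 33.4
```

View pics/c8.png

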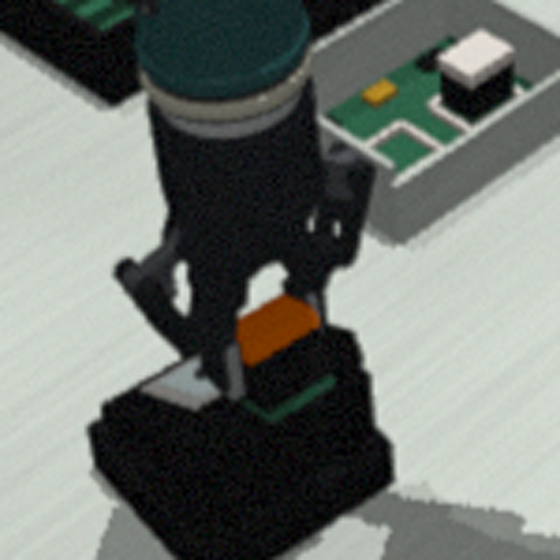

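The side picture shows the module tilted about 30–40° in the grip with its green underside edge visible. Now I'll back off, go over the window, and press flat along the normal to set the angle.

```bash
echo '[[-0.192,0,0,0],[0,0,-0.64,0],[0,0,-0.64,0],[0.64,0,0,0],[0.64,0,0,0]]' | python3 jog.py | sed -n '1,2p;4,6p'; echo '[[0,0,0,0],[0,0,0,0]]' | python3 jog.py | sed -n '1,2p;4,6p'
python3 - <<'E'
from h import *
rel((.5078,.3104,.115),-6)
E
```

```text
time: 23.9
tool_pos: [0.5067, 0.3101, 0.194]
wrist_force: [0.6, -0.6, -0.6]
width: 0.466
grip_force: 32.8
time: 24.15
tool_pos: [0.5047, 0.3095, 0.1919]
wrist_force: [0.3, 0.2, -1.0]
width: 0.462
grip_force: 32.7
t 24.15 tcp [0.5047 0.3095 0.1919] turn 0.000 d [ 0.003  -0.0013  0.0769]
```

```bash
echo '[[0.048,-0.016,0.64,0],[0,0,0.584,0],[0,0,0,0],[0,0,0,0]]' | python3 jog.py | sed -n '1,2p;4,6p'; echo '[[-0.08,0,0.1392,0],[-0.08,0,0.1392,0],[0,0,0,0],[0,0,0,0]]' | python3 jog.py | sed -n '1,2p;4,6p';echo '[[-0.024,0,0.0416,0],[0,0,0,0],[0,0,0,0]]' | python3 jog.py | sed -n '1,2p;4,6p'
```

```text
time: 24.65
tool_pos: [0.5084, 0.311, 0.1171]
wrist_force: [0.7, 0.7, -1.8]
width: 0.464
grip_force: 32.6
time: 25.15
tool_pos: [0.4984, 0.3115, 0.0987]
wrist_force: [-0.0, -1.0, -1.1]
width: 0.463
grip_force: 32.7
time: 25.52
tool_pos: [0.497, 0.3116, 0.096]
wrist_force: [0.6, 0.1, -1.6]
width: 0.464
grip_force: 32.7
```

```bash
for i in 1 2 3; do echo '[[-0.016,0,0.0272,0],[0,0,0,0],[0,0,0,0]]' | python3 jog.py | sed -n '1,2p;4,4p'; done
```

```text
time: 25.9
tool_pos: [0.4959, 0.3117, 0.0942]
wrist_force: [-0.8, -0.3, -1.2]
time: 26.28
tool_pos: [0.4949, 0.3119, 0.0925]
wrist_force: [0.2, -0.8, -1.0]
time: 26.65
tool_pos: [0.4938, 0.3119, 0.0908]
wrist_force: [0.1, 0.8, -1.8]
```

```bash
for i in 1 2 3 4; do echo '[[-0.016,0,0.0272,0],[0,0,0,0],[0,0,0,0]]' | python3 jog.py | sed -n '1,2p;4,4p'; done
```

```text
time: 27.02
tool_pos: [0.494, 0.3121, 0.0904]
wrist_force: [0.8, -1.8, 5.7]
time: 27.4
tool_pos: [0.4943, 0.3123, 0.0902]
wrist_force: [0.3, -3.7, 11.0]
time: 27.78
tool_pos: [0.4947, 0.3126, 0.0898]
wrist_force: [2.8, -5.8, 13.6]
time: 28.15
tool_pos: [0.4952, 0.3129, 0.0891]
wrist_force: [4.5, -6.2, 17.3]
```

```bash
for i in 1 2; do echo '[[-0.016,0,0.0272,0],[0,0,0,0],[0,0,0,0]]' | python3 jog.py | sed -n '1,2p;4,4p'; done
python3 - <<'E'
from h import *
for n in("top","side"):
    im=shot(n,n+"9"); H=hsv(im); h,s,v=H[...,0],H[...,1],H[...,2]
    for c,a,p in blobs((h>3)&(h<20)&(s>150)&(v>80),8):
        if 120<c[0]<340 and c[1]>235: print(n,c,a,rect(n,p,.12))
print(bot.read_state()["torque"])
E
```

```text
time: 28.52
tool_pos: [0.4955, 0.3129, 0.0883]
wrist_force: [7.6, -7.7, 18.1]
time: 28.9
tool_pos: [0.4959, 0.3131, 0.0874]
wrist_force: [9.3, -9.6, 20.2]
side [244.4322 314.5829] 199 (array([0.4899, 0.3107]), [42.48500442504883, 27.192276000976562], np.float32(82.96127))
[-1.4786 -0.936   0.0938]
```

```bash
for i in 1 2 3; do echo '[[-0.016,0,0.0272,0],[0,0,0,0],[0,0,0,0]]' | python3 jog.py | sed -n '1,2p;4,4p'; done
```

```text
time: 29.38
tool_pos: [0.4962, 0.3133, 0.0865]
wrist_force: [10.8, -9.9, 21.5]
time: 29.75
tool_pos: [0.4965, 0.3134, 0.0856]
wrist_force: [12.9, -12.3, 23.2]
time: 30.12
tool_pos: [0.4967, 0.3136, 0.0846]
wrist_force: [14.7, -14.4, 23.5]
```

```bash
cat >> h.py <<'E'
def latpt(px,tcp,lat,ydeg=-6):
    """side-view ray cut with the vertical plane parallel to the tool x axis, lat m to its left; returns (u,z) rel. to TCP"""
    y=np.radians(ydeg); u=np.array([np.cos(y),np.sin(y),0]); v=np.array([-u[1],u[0],0]); o,d=ray("side",px)
    P=o+d*((np.array(tcp)-o)@v+lat)/(d@v); return np.array([(P-tcp)@u,P[2]-tcp[2]])
E
echo '[[0.16,0,-0.272,0],[0.16,0,-0.272,0],[0.16,0,-0.272,0],[0,0,0,0],[0,0,0,0]]' | python3 jog.py| sed -n '1,2p;4,6p'
python3 - <<'E'
from h import *
t=np.array([.4344,.3171,.1122]); f=lambda x,y:(190+x*150/560-.4,235+y*150/560-.4)
for nm,b,c,l in(("+y",(268,415),(248,361),.02),("-y",(335,380),(320,322),-.02)):
    B,T=latpt(f(*b),t,l),latpt(f(*c),t,l); d=T-B; print(nm,B,T,np.linalg.norm(d),np.degrees(np.arctan2(d[0],d[1])))
tcp=np.array(bot.read_state()["tool_pos"]); im=shot("side","s10"); H=hsv(im); h,s,v=H[...,0],H[...,1],H[...,2]
c=proj("side",tcp+[0,0,.02]); print(tcp,"axis px",c)
x,y=int(c[0]),int(c[1]); 
for nm,m in(("or",(h>3)&(h<20)&(s>150)&(v>60)),("gr",(h>50)&(h<90)&(s>90)&(v>30))):
    k=np.zeros(m.shape,bool); k[y-45:y+45,x-35:x+45]=m[y-45:y+45,x-35:x+45]
    for c,a,p in blobs(k,8): print(nm,c,a,p.min(0),p.max(0),cv2.approxPolyDP(cv2.convexHull(p.astype(np.int32)),1.5,True).reshape(-1,2).tolist())
cv2.imwrite("pics/c9.png",cv2.resize(im[y-45:y+45,x-35:x+45,::-1],None,fx=6,fy=6,interpolation=2))
E
```

```text
time: 30.75
tool_pos: [0.514, 0.3096, 0.1257]
wrist_force: [0.1, 0.0, -2.5]
width: 0.459
grip_force: 35.7
+y [-0.0298  0.0052] [-0.0178  0.033 ] 0.030288230149724146 23.432584352396788
-y [-0.0299  0.001 ] [-0.0219  0.0352] 0.03512211075716789 13.186410461552963
[0.514  0.3096 0.1257] axis px [234.9087 298.5623]
or [236.8723 293.7606] 188 [227 287] [247 302] [[247, 293], [230, 302], [227, 297], [228, 293], [240, 287], [245, 287]]
gr [243.7442 311.093 ] 43 [233 306] [252 316] [[252, 307], [237, 316], [233, 315]]
gr [248.8276 331.8276] 29 [245 330] [253 334] [[253, 330], [245, 334], [245, 332]]
```

Run:
```python
from h import *
t=np.array([.514,.3096,.1257])
im=cv2.imread("pics/s10.png")[:,:,::-1].copy()
# refine on 4x upsampled picture
S=4; big=cv2.resize(im[270:330,215:265],None,fx=S,fy=S,interpolation=cv2.INTER_CUBIC); H=hsv(big); h,s,v=H[...,0],H[...,1],H[...,2]
K=[]
for nm,m in(("or",(h>3)&(h<20)&(s>150)&(v>60)),("gr",(h>50)&(h<90)&(s>90)&(v>30))):
    p=blobs(m,50)[0][2]; q=p/S+[215,270]-.375
    U=np.unique(q[:,0]); L=np.array([q[q[:,0]==a][:,1].max() for a in U])
    hull=cv2.approxPolyDP(cv2.convexHull(p.astype(np.int32)),4,True).reshape(-1,2)/S+[215,270]-.375
    print(nm,hull.round(1).tolist())
for nm,b,c,l in(("+y",(237,316),(230,302),.02),("-y",(252.5,307.2),(247.2,293.5),-.02)):
    B,T=latpt(b,t,l),latpt(c,t,l); d=T-B; print(nm,B,T,np.linalg.norm(d),np.degrees(np.arctan2(d[0],d[1])))
for a in(10,20,30,40):
    r=np.radians(a); u=np.array([np.cos(-.1047),np.sin(-.1047),0]); P=t+u*-.02+[0,0,0]; print(a,proj("side",P+.035*(np.sin(r)*u+[0,0,np.cos(r)]))-proj("side",P))
```

```text
or [[247.6, 290.6], [246.9, 293.1], [231.9, 301.6], [228.6, 301.4], [227.1, 293.1], [240.9, 286.1], [245.4, 286.9]]
gr [[252.1, 306.9], [237.9, 315.9], [231.4, 314.1], [251.1, 305.6]]
+y [-0.0362  0.0131] [-0.0175  0.0357] 0.02928627245291727 39.6528924246329
-y [-0.0272  0.0036] [-0.0143  0.0303] 0.029688161422581495 25.847616293715337
10 [ -3.8831 -14.9266]
20 [ -5.5083 -15.872 ]
30 [ -6.9496 -16.323 ]
40 [ -8.1651 -16.2726]
```

```bash
echo '[[0.24,0,-0.376,0],[0.232,0,-0.376,0],[0,0,0,0],[0,0,0,0]]' | python3 jog.py | sed -n '1,2p;4,6p'
cat > m.py <<'E'
from h import *
rel((.5434,.3067,.1728),-6)
t=np.array(bot.read_state()["tool_pos"]); y=np.radians(-6); u=np.array([np.cos(y),np.sin(y),0]); w=np.array([-u[1],u[0],0])
S=4; im=np.mean([shot("side") for _ in range(6)],0).astype(np.uint8); c=proj("side",t+[0,0,.02]).astype(int); x0,y0=c[0]-30,c[1]-35
big=cv2.resize(im[y0:y0+75,x0:x0+65],None,fx=S,fy=S,interpolation=cv2.INTER_CUBIC); H=hsv(big); h,s,v=H[...,0],H[...,1],H[...,2]
for nm,m in(("or",(h>3)&(h<20)&(s>150)&(v>60)),("gr",(h>50)&(h<90)&(s>90)&(v>30))):
    for _,a,p in blobs(m,150)[:2]: print(nm,a,(cv2.approxPolyDP(cv2.convexHull(p.astype(np.int32)),4,True).reshape(-1,2)/S+[x0,y0]-.375).round(1).tolist())
P=t-.018*u
for a in(10,20,30,40):
    r=np.radians(a); d=proj("side",P+.033*(np.sin(r)*u+[0,0,np.cos(r)]))-proj("side",P); print(a,d,"ratio %.3f"%(d[0]/d[1]))
print("40mm v",proj("side",P+.02*w)-proj("side",P-.02*w))
E
python3 m.py
```

```text
time: 31.3
tool_pos: [0.5426, 0.3063, 0.1718]
wrist_force: [-0.3, -0.2, -1.3]
width: 0.463
grip_force: 35.7
t 31.30 tcp [0.5426 0.3063 0.1718] turn 0.001 d [ 0.0007 -0.0005 -0.001 ]
or 2850 [[236.6, 265.6], [219.4, 275.6], [217.1, 275.1], [215.1, 270.9], [215.4, 267.6], [229.9, 260.6], [234.4, 261.1]]
gr 756 [[240.9, 280.6], [240.4, 282.6], [226.4, 289.9], [220.1, 288.6]]
10 [ -3.8698 -14.58  ] ratio 0.265
20 [ -5.3628 -15.3671] ratio 0.349
30 [ -6.6785 -15.6772] ratio 0.426
40 [ -7.7785 -15.5072] ratio 0.502
40mm v [-17.8347   9.4079]
```

```bash
echo '[[-0.24,0,0.32,0],[-0.24,0,0.32,0],[-0.24,0,0.32,0],[-0.1392,0,0.272,0],[0,0,0,0]]' | python3 jog.py | sed -n '1,2p;4,6p'; for i in 1 2; do echo '[[-0.032,0,0.0544,0],[0,0,0,0],[0,0,0,0]]' | python3 jog.py | sed -n '1,2p;4,4p'; done
```

```text
time: 32.22
tool_pos: [0.4889, 0.3116, 0.0946]
wrist_force: [-0.5, 0.0, -0.9]
width: 0.464
grip_force: 35.7
time: 32.6
tool_pos: [0.4895, 0.3127, 0.0939]
wrist_force: [-0.3, 0.4, -1.9]
time: 32.98
tool_pos: [0.487, 0.3128, 0.0899]
wrist_force: [0.2, 0.3, -0.4]
```

```bash
for i in 1 2 3; do echo '[[-0.016,0,0.0272,0],[0,0,0,0],[0,0,0,0]]' | python3 jog.py | sed -n '1,2p;4,4p'; done
```

```text
time: 33.35
tool_pos: [0.4871, 0.3129, 0.0897]
wrist_force: [0.7, -2.4, 6.5]
time: 33.72
tool_pos: [0.4876, 0.3132, 0.0895]
wrist_force: [1.7, -2.9, 10.3]
time: 34.1
tool_pos: [0.4881, 0.3137, 0.0893]
wrist_force: [2.7, -5.0, 15.5]
```

```bash
echo '[[-0.008,0,0.0144,0],[0,0.016,0,0],[0,0,0,0]]' | python3 jog.py | sed -n '1,2p;4,4p'; for i in 1 2 3; do echo '[[0.0416,0,0.024,0],[0,0,0,0],[0,0,0,0]]' | python3 jog.py | sed -n '1,2p;4,4p'; done
```

```text
time: 34.48
tool_pos: [0.4883, 0.3138, 0.089]
wrist_force: [4.1, -2.6, 15.1]
time: 34.85
tool_pos: [0.4902, 0.3138, 0.0872]
wrist_force: [2.9, -2.1, 14.9]
time: 35.22
tool_pos: [0.4927, 0.3138, 0.0858]
wrist_force: [2.8, -0.5, 15.7]
time: 35.6
tool_pos: [0.4953, 0.3136, 0.0843]
wrist_force: [2.0, 0.4, 14.9]
```

```bash
echo '[[-0.024,0,0.0416,0],[0,0,0,0]]' | python3 jog.py | sed -n '1,2p;4,4p'; for i in 1 2; do echo '[[0.0416,0,0.024,0],[0,0,0,0],[0,0,0,0]]' | python3 jog.py | sed -n '1,2p;4,4p'; done; python3 m.py
```

```text
time: 35.85
tool_pos: [0.4958, 0.3137, 0.0839]
wrist_force: [2.8, -4.1, 22.3]
time: 36.22
tool_pos: [0.4983, 0.3139, 0.0824]
wrist_force: [2.6, -2.0, 22.9]
time: 36.6
tool_pos: [0.5008, 0.3139, 0.081]
wrist_force: [1.7, -1.5, 23.4]
t 36.60 tcp [0.5008 0.3139 0.081 ] turn 0.000 d [ 0.0431  0.0027 -0.0918]
or 2908 [[251.1, 308.1], [252.9, 314.1], [234.6, 323.1], [233.1, 319.4], [233.9, 313.9], [246.1, 307.4]]
gr 611 [[257.4, 326.9], [253.1, 331.1], [243.1, 336.6], [237.1, 334.9]]
10 [ -3.5229 -13.5059] ratio 0.261
20 [ -5.0489 -14.473 ] ratio 0.349
30 [ -6.4072 -14.9891] ratio 0.427
40 [ -7.558  -15.0443] ratio 0.502
40mm v [-17.064   10.1113]
```

Run:
```python
from h import *
t=np.array(bot.read_state()["tool_pos"])
for nm,p in(("orange mid",(243.75,318.6)),("green mid",(250.2,332.2))):
    a=latpt(p,t,0); a[1]-=.003; print(nm,a,"slope of centre",.866*a[0]-.5*a[1]+.015,"normal",.5*a[0]+.866*a[1])
```

```text
orange mid [-0.0147  0.0308] slope of centre -0.013196253029731625 normal 0.01934096038699952
green mid [-0.0321  0.0072] slope of centre -0.016435360148871314 normal -0.009834610134451024
```

```bash
echo '[[0.16,0,-0.288,0],[0.192,0,-0.384,0],[0.192,0,-0.384,0],[0.176,0,-0.384,0],[0,0,0,0]]' | python3 jog.py | sed -n '1,2p;4,6p'; echo '[[0,0,0,0]]' | python3 jog.py >/dev/null;  python3 - <<'E'
from h import *
rel((.545,.3065,.1706),-6)
E
```

```text
time: 37.52
tool_pos: [0.5413, 0.3066, 0.1657]
wrist_force: [-0.1, 0.4, -1.2]
width: 0.462
grip_force: 36.1
t 37.65 tcp [0.5382 0.3057 0.1621] turn 0.000 d [ 0.0067 -0.0015 -0.0085]
```

Scaled: -0.0085 m is -0.136, 0.0065 m is 0.104.

```bash
echo '[[0.104,-0.024,-0.136,0],[0,0,0,0],[0,0,0,0],[0,0,0,0]]' | python3 jog.py | sed -n '1,2p;4,6p'
python3 - <<'E'
from h import *
rel((.545,.3065,.1706),-6); t=np.array(bot.read_state()["tool_pos"])
H=hsv(shot("top")); m=(H[...,0]>18)&(H[...,0]<33)&(H[...,1]>150)&(H[...,2]>80)
for c,a,p in blobs(m,10): print("top yellow",c,a)
E
sed -i 's/^rel.*//' m.py; python3 m.py
```

```text
time: 38.15
tool_pos: [0.5457, 0.3069, 0.1718]
wrist_force: [0.1, -0.4, -0.7]
width: 0.465
grip_force: 36.0
t 38.15 tcp [0.5457 0.3069 0.1718] turn 0.001 d [-0.0007  0.0005  0.0012]
top yellow [438.0377 259.    ] 159
top yellow [302.9062 213.9375] 32
or 2706 [[233.4, 260.1], [234.6, 265.6], [215.6, 274.1], [214.1, 267.1], [222.1, 262.1], [228.6, 259.9]]
gr 800 [[239.9, 280.1], [224.9, 288.9], [219.1, 287.9], [237.9, 279.1]]
10 [ -3.8847 -14.5697] ratio 0.267
20 [ -5.3702 -15.3533] ratio 0.350
30 [ -6.6781 -15.6605] ratio 0.426
40 [ -7.7706 -15.488 ] ratio 0.502
40mm v [-17.8379   9.3838]
```

```bash
python3 -c "
from workcell import bot
print(bot.finish_job())"
```

```text
the job is handed in; nothing more can be done
None
```

I levered the cover up, laid the tool flat on its mat and handed the job in holding the module steady about 100 mm out from the window, though the hand-in returned no verdict and its 30° tilt rests mainly on pressing it flat on the glass (camera checks agree only within several degrees).

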